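Turn a contrast plate white side up with the turnover chute

TASK

Three reversible microscope contrast plates, black on one face and white on the other, lie on the lab bench. Take the one lying black face up, hold it level a few centimetres above the yellow-marked edge of the fixed blue turnover chute, long side pointing outwards and its middle just past the edge, and let go, so that it tips over the edge by itself and comes to rest white face up on the grey catch ramp below. Do not turn it over with the gripper, and leave the two plates that already show white where they are.

Things in the scene. Friction and masses are not known exactly. Their poses are not given: they have to be found in the camera images.
- plate: The plate to turn over: rigid plastic, 75 x 50 x 8 mm, 45 g, black upper and white lower face at the start. Origin at the centre of the white face (on the bench at the start); x along the 75 mm side, y along the 50 mm side, z out of the black face (z up: black up). Lies flat with finger room on both sides; grip it across the 50 mm width.
- done_1: A second contrast plate, 75 x 50 x 8 mm, already white face up, not to be moved. Origin at the centre of its underside, x along the 75 mm side, z up.
- done_2: A third contrast plate, just like done_1, already white face up, not to be moved. Origin at the centre of its underside, z up.
- lip (a point): Middle of the chute's straight, level drop edge: 100 mm wide, 125 mm up, yellow. x: level, out over the catch; y: along the edge. Blue upper ramp climbs 12 deg to -x; its cheeks are 145 mm high. Grey catch ramp: 93 mm below, -40 to +115 mm in x, rising 22 deg to +x. A plate let go 20 to 60 mm above the edge, 75 mm side along x, middle 0 to 20 mm (best 9) beyond it in +x, flips.
Things that resemble listed ones, but are neither listed nor needed, are in the scene too. Leave any orange look-alike of the plate alone.

How it is judged:
On the way, in this order (a step that is already met when the one before it is completed fails the run):
1. the plate is above the drop edge, black face up and roughly level (z of plate in the frame of lip above 0.008 m and horizontal distance between plate and lip below 0.05 m and angle between plate's own z axis and vertical below 0.5 rad), for 0.1 s.
2. the plate has flipped and lies on the catch ramp (angle between plate's own z axis and vertical above 2.5 rad and z of plate in the frame of lip between -0.115 and -0.03 m and x of plate in the frame of lip between -0.04 and 0.115 m and y of plate in the frame of lip between -0.05 and 0.05 m), for 0.2 s.
At the end, for the whole second after the job is handed in: The plate lies at rest and released on the catch ramp inside the chute, white face up (its z axis within 37 degrees of straight down; the ramp itself slopes 22 degrees), and the other two plates are within 20 mm of where they were (all of step 2 and linear speed of plate below 0.02 m/s and angular speed of plate below 0.2 rad/s and distance of each of done_1, done_2 from where it was at the start of the episode below 0.02 m); the robot touches nothing.
It fails at once if the plate is turned past 60 degrees while the fingers touch it (contact force between the fingers and plate above 0.5 N and angle between plate's own z axis and vertical above 1.05 rad).
It fails at once if a plate that already shows white is moved more than 20 mm (distance of any of done_1, done_2 from where it was at the start of the episode above 0.02 m).
It also fails if it takes over 35 s, if anything falls off the work surface, if the arm or the gripper's body presses on something with over 40 N, if the wrist force passes 120 N, or if a joint passes its speed limit or range.

ROBOT

A 6-joint arm with a two-finger parallel gripper is mounted at the origin on the work surface. World frame = base frame: x ahead of the robot, y to its left, z up, the work surface at z = 0. Lengths are in m, angles in rad, forces in N, time in s.
With the tool pointing down it reaches from about 0.3 to 0.75 m from the base axis. Payload 8.5 kg.
Tool frame: the origin (TCP) lies between the finger pads; the fingertips stand 14 mm ahead of it and the grasp point (between the pads) lies 5 mm behind it; z points along the fingers, y is the line along which they close (so a half turn about z gives the same grasp; the last joint's range is limited). The gripper opens to 85 mm and grips with 20 to 120 N. Pads are 22 mm wide; open, the fingers measure 114 mm over their backs; the gripper's body (76 mm by 85 mm) begins 54 mm behind the grasp point. The pads swing forward as they close: fully open they stand 13 mm farther back than shut.
Start: joints at [-1.486, 0.381, 1.297, -0, 1.464, -0.215], TCP at [0.162, -0.525, 0.245] pointing down, gripper open.
Joint ranges: [-3.11, 3.11], [-0.89, 2.33], [0.22, 2.48], [-1.42, 4.56], [0.17, 2.85], [-2.88, 2.88]. Speed limits (rad/s): [2.39, 2.39, 3.14, 3.14, 3.14, 3.14].

INTERFACE

Orientations are given as a unit quaternion [w, x, y, z].
In Python, from plant import * gives the robot as it stands. The module is installed in compiled form; this text tells all that it offers.
- The arm moves only by the tool drive_tool, never from a script. Its argument "rows" is a list that holds one entry, the list of rows, each a list of 7 numbers: the shift along the world's x, y, z scaled (see below), then the turn, a rotation vector about the world's x, y, z scaled (see below), then the gripper's target within -1 to 1 (fully open at 1, half-way at 0, shut at -1). In form: [[[tx, ty, tz, wx, wy, wz, claw], ...]]. A call has 1 to 20 rows; each row shifts and turns the commanded pose from where the row before left it; what a row does not reach is not made up. The controller multiplies each number of a shift by 25 mm and each number of a turn by 180 degrees. A row lasts 1/10 s, in which the tool goes at most 50 mm and 8.59 degrees, less where a joint would pass 70% of its speed; a pose out of reach is approached as far as the arm can. A call with a number of a shift or a turn outside -1 to 1 is refused whole. A call with a gripper value outside its range is refused whole. The fingers move at their own pace and stop on an object; "squeeze" is the grip in N (left out, the last holds). Time passes only in rows, so rows that do not move let the fingers close. It gives the time, the measured TCP pose, the force, the opening and the grip force at its end, in the units of the state.
- observe(): the state, without advancing time (a new reading comes with each control period).
- snapshot(name): name is "scene" or "top" or "wrist"; returns a dict with "image" (480x640x3 uint8, red, green, blue), "z_map" (480x640 float32, m along the optical axis (not along the pixel's ray), 0 where there is no reading), "camera_matrix" (3x3 intrinsics, pixels), "dist" ([k1, k2, p1, p2, k3] as OpenCV has them; the pictures are not rectified), "extrinsics" (4x4, takes a point from camera to world coordinates). Camera axes: x right, y down, z forward; pixel columns grow to the right and rows downward; lengths in m; the calibration is good to about 2 mm. A picture is of the moment at which its call begins.
- sign_off(): hands the job in; it is judged then, once.
The state is a dict: "time": time; "joint_positions": joint angles; "qvel": joint speeds; "tau": joint torques, N m; "position": TCP position; "tool_rot": TCP orientation; "force": force on the tool from outside, world axes, zero at the start; "ft_torque": the same for the moment, N m; "opening": finger opening in m; "grasp_force": force on a finger pad.
Only numpy, scipy, OpenCV 4.12 (cv2) and the standard library are available. Lean on these libraries where they do the work, as an engineer would, in place of code of your own. Each camera call takes 0.05 s, during which the arm holds its last target. There are 200 camera calls.

## Working session

There is one attempt and no reset: what is moved stays moved. The work goes in short steps, Python scripts to look and compute and a tool call to move; the robot and the scene stay as the last step left them, time stands still between calls to the robot, and variables do not carry over. Pictures are saved under pics/ and viewed, at most 10 in all, crops included, and the job is handed in when it is done.

Besides the shell and the picture viewer there is one more tool, called after "Emit:" as a command line: name --argument value ..., lists and objects as JSON in quotes. drive_tool: Moves the arm, as the interface text tells. Its arguments: {"type":"object","properties":{"rows":{"type":"array"},"squeeze":{"type":"number"}},"required":["rows"]}

```bash
mkdir -p pics
python3 - <<'E'
from plant import *
import cv2,numpy as np,pickle
S={}
for n in("top","scene"):
    s=snapshot(n);S[n]=s
    cv2.imwrite(f"pics/{n}0.png",s["image"][...,::-1])
    print(n,s["camera_matrix"].tolist(),s["dist"],np.round(s["extrinsics"],3).tolist())
pickle.dump(S,open("s0.pkl","wb"))
o=observe();print({k:np.round(v,3).tolist() for k,v in o.items()})
E
```

```text
top [[605.878957744472, 0.0, 320.39579987922946], [0.0, 605.878957744472, 241.86138644088734], [0.0, 0.0, 1.0]] [0.01531876 0.         0.         0.         0.        ] [[-0.028, -0.998, 0.063, 0.463], [-0.999, 0.027, -0.022, -0.027], [0.02, -0.063, -0.998, 1.234], [0.0, 0.0, 0.0, 1.0]]
scene [[599.2943875675785, 0.0, 317.1651603197112], [0.0, 599.2943875675785, 257.49888189665575], [0.0, 0.0, 1.0]] [-0.09367755  0.          0.          0.          0.        ] [[-0.803, 0.35, -0.483, 1.094], [0.596, 0.462, -0.656, 0.695], [-0.006, -0.815, -0.58, 0.766], [0.0, 0.0, 0.0, 1.0]]
{'time': 0.1, 'joint_positions': [-1.486, 0.381, 1.298, 0.0, 1.464, -0.215], 'qvel': [-0.001, 0.001, -0.003, -0.001, -0.001, -0.0], 'tau': [0.004, -44.922, -23.166, -0.0, 0.004, 0.0], 'position': [0.162, -0.525, 0.245], 'tool_rot': [-0.001, 0.989, 0.149, 0.0], 'force': [-0.117, 0.685, 0.446], 'ft_torque': [0.069, -0.013, 0.028], 'grasp_force': 0.0, 'opening': 0.085}
```

View pics/top0.png

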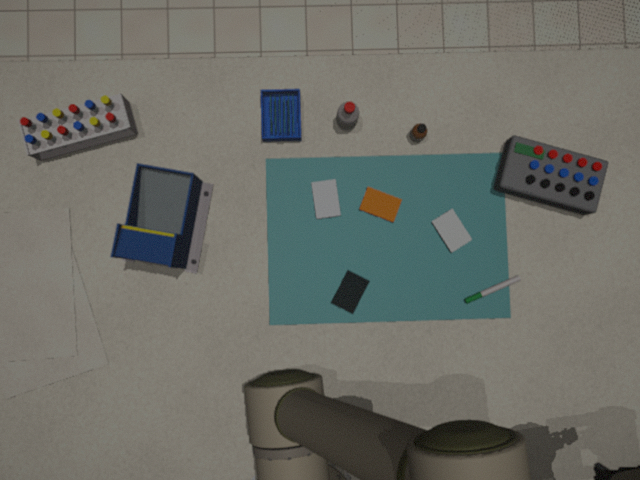

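View pics/scene0.png

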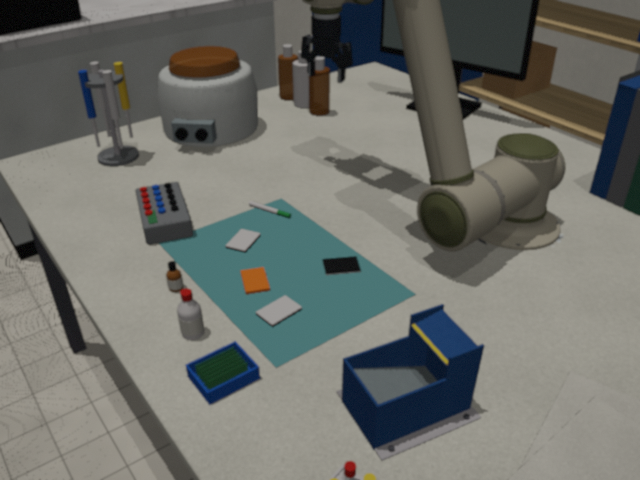

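The top view has four plate-shaped things: black at (350,292), white at (326,199) and (451,230), orange at (380,204). Only the one at (350,292) shows black, so it fits the description. The chute's yellow edge runs from (123,227) to (175,235), with the catch ramp towards the top of the image. Next I measure these and confirm with one crop.

```bash
cat > h.py <<'E'
import cv2,numpy as np
def ray(s,px,z):
    u=cv2.undistortPoints(np.float64(px).reshape(-1,1,2),s["camera_matrix"],s["dist"]).reshape(-1,2)
    E=np.array(s["extrinsics"]);d=np.c_[u,np.ones(len(u))]@E[:3,:3].T;o=E[:3,3]
    return o+d*((z-o[2])/d[:,2])[:,None]
def zpt(s,m):
    v,u=np.nonzero(m);z=s["z_map"][v,u];k=z>0
    n=cv2.undistortPoints(np.float64(np.c_[u,v][k]).reshape(-1,1,2),s["camera_matrix"],s["dist"]).reshape(-1,2)
    E=np.array(s["extrinsics"]);return (np.c_[n,np.ones(len(n))]*z[k][:,None])@E[:3,:3].T+E[:3,3]
def big(m):
    c=cv2.findContours(m.astype(np.uint8),cv2.RETR_EXTERNAL,cv2.CHAIN_APPROX_NONE)[0]
    return max(c,key=cv2.contourArea)
def rect(P):
    (c,(w,h),a)=cv2.minAreaRect(np.float32(P[:,:2]*1000));
    if w<h:w,h,a=h,w,a+90
    return np.round(c,1),round(w,1),round(h,1),round((a+90)%180-90,1)
E
python3 - <<'E'
import pickle;from h import *
S=pickle.load(open("s0.pkl","rb"))
for n,box in(("top",(325,265,375,318)),("scene",(315,250,370,280))):
    s=S[n];im=s["image"];hsv=cv2.cvtColor(im,cv2.COLOR_RGB2HSV)
    a=np.zeros((480,640),bool);a[box[1]:box[3],box[0]:box[2]]=1
    m=a&(hsv[...,2]<62);c=big(m)
    for z in(.004,.008): print(n,"plate",z,rect(ray(s,c,z)),cv2.contourArea(c))
    print(" zmap",np.median(zpt(s,m)[:,2]))
    b=(110,215,190,245) if n=="top" else (400,310,460,370)
    a[:]=0;a[b[1]:b[3],b[0]:b[2]]=1
    m=a&(hsv[...,0]>20)&(hsv[...,0]<35)&(hsv[...,1]>110)&(hsv[...,2]>90)
    c=big(m);print(n,"lip",rect(ray(s,c,.125)),cv2.contourArea(c))
    P=zpt(s,m);print(" z",np.percentile(P[:,2],[10,50,90]), np.median(P,0))
s=S["top"]["image"]
cv2.imwrite("pics/c0.png",np.hstack([cv2.resize(s[260:325,310:390,::-1],(400,325)),cv2.resize(s[215:280,105:185,::-1],(400,325))]))
w=S["top"]; hsv=cv2.cvtColor(w["image"],cv2.COLOR_RGB2HSV)
for b in((305,170,350,225),(425,200,480,260)):
    a=np.zeros((480,640),bool);a[b[1]:b[3],b[0]:b[2]]=1
    print("white",rect(ray(w,big(a&(hsv[...,1]<40)&(hsv[...,2]>130)),.008)))
E
```

```text
top plate 0.004 (array([ 437.9, -110.2]), 73.4, 48.9, -28.4) 832.0
top plate 0.008 (array([ 438., -110.]), 73.2, 48.8, -28.4) 832.0
 zmap 0.009421402688694736
top lip (array([562.2, 263.7]), 94.3, 5.7, 78.5) 101.5
 z [0.12509209 0.12758017 0.13050424] [0.56202832 0.26318399 0.12758017]
scene plate 0.004 (array([ 434.3, -114.4]), 73.8, 53.4, -28.9) 457.0
scene plate 0.008 (array([ 437.7, -110.2]), 73.4, 53.1, -28.9) 457.0
 zmap 0.010207481949576436
scene lip (array([557.7, 255.6]), 96.5, 7.1, 78.7) 144.5
 z [0.12683565 0.12849589 0.13001847] [0.56066817 0.25865205 0.12849589]
white (array([628.5, -66.8]), 71.6, 47.0, 5.4)
white (array([ 557.2, -321.6]), 71.5, 46.7, 29.9)
```

View pics/c0.png

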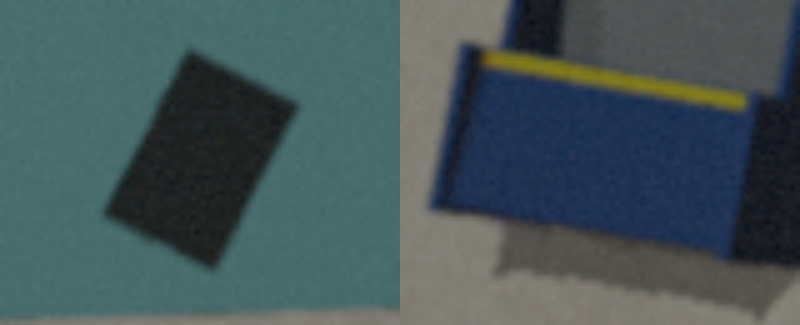

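The crop confirms it: the left panel shows a plain black-faced plate and the right panel the yellow lip between the cheeks. Plate: (438,-110) mm, long axis -28.5°. Lip: about (563,259) mm, outward axis -11.5°.

Emit:
drive_tool --rows '[[[0.61, 0.92, 0, 0, 0, -0.014, 0.45], [0.61, 0.92, 0, 0, 0, -0.014, 0.45], [0.61, 0.92, 0, 0, 0, -0.014, 0.45], [0.61, 0.92, 0, 0, 0, -0.014, 0.45], [0.61, 0.92, 0, 0, 0, -0.014, 0.45], [0.61, 0.92, 0, 0, 0, -0.014, 0.45], [0.61, 0.92, 0, 0, 0, -0.014, 0.45], [0.61, 0.92, 0, 0, 0, -0.014, 0.45], [0.61, 0.92, 0, 0, 0, -0.014, 0.45], [0.61, 0.92, 0, 0, 0, -0.014, 0.45], [0.61, 0.92, 0, 0, 0, -0.014, 0.45], [0.61, 0.92, 0, 0, 0, -0.014, 0.45], [0.61, 0.92, 0, 0, 0, -0.014, 0.45], [0.61, 0.92, 0, 0, 0, -0.014, 0.45], [0.61, 0.92, 0, 0, 0, -0.014, 0.45], [0.61, 0.92, 0, 0, 0, -0.014, 0.45], [0.61, 0.92, 0, 0, 0, -0.014, 0.45], [0.61, 0.92, 0, 0, 0, -0.014, 0.45], [0, 0, 0, 0, 0, 0, 0.45], [0, 0, 0, 0, 0, 0, 0.45]]]' --squeeze 30

```text
time: 2.1
position: [0.4368, -0.1112, 0.2451]
tool_rot: [0.0, 0.97, -0.243, -0.0]
force: [0.3, -0.6, 0.5]
opening: 0.0623
grasp_force: 0.0
```

Emit:
drive_tool --rows '[[[0.05, 0.05, -1, 0, 0, -0.002, 0.45], [0, 0, -1, 0, 0, 0, 0.45], [0, 0, -1, 0, 0, 0, 0.45], [0, 0, -1, 0, 0, 0, 0.45], [0, 0, -1, 0, 0, 0, 0.45], [0, 0, -1, 0, 0, 0, 0.45], [0, 0, -1, 0, 0, 0, 0.45], [0, 0, -1, 0, 0, 0, 0.45], [0, 0, -0.4, 0, 0, 0, 0.45], [0, 0, -0.4, 0, 0, 0, 0.45], [0, 0, -0.4, 0, 0, 0, 0.45], [0, 0, 0, 0, 0, 0, 0.45], [0, 0, 0, 0, 0, 0, 0.45]]]'

```text
time: 3.4
position: [0.4383, -0.1103, 0.0157]
tool_rot: [0.0, 0.969, -0.246, 0.0]
force: [-0.1, 0.0, -0.6]
opening: 0.062
grasp_force: 0.0
```

Emit:
drive_tool --rows '[[[0, 0, -0.08, 0, 0, 0, 0.45], [0, 0, 0, 0, 0, 0, 0], [0, 0, 0, 0, 0, 0, -0.3], [0, 0, 0, 0, 0, 0, -0.5], [0, 0, 0, 0, 0, 0, -0.5], [0, 0, 0, 0, 0, 0, -0.5], [0, 0, 0, 0, 0, 0, -0.5]]]' --squeeze 40

```text
time: 4.1
position: [0.4383, -0.1102, 0.0139]
tool_rot: [0.0, 0.969, -0.246, 0.0]
force: [-1.2, 0.3, 4.2]
opening: 0.0484
grasp_force: 40.7
```

Emit:
drive_tool --rows '[[[0, 0, 0.3, 0, 0, 0, -0.5], [0, 0, 0.8, 0, 0, 0, -0.5], [0, 0, 1, 0, 0, 0, -0.5], [0, 0, 1, 0, 0, 0, -0.5], [0, 0, 1, 0, 0, 0, -0.5], [0, 0, 1, 0, 0, 0, -0.5], [0, 0, 1, 0, 0, 0, -0.5], [0, 0, 1, 0, 0, 0, -0.5], [0, 0, 1, 0, 0, 0, -0.5], [0, 0, 0.9, 0, 0, 0, -0.5], [0, 0, 0, 0, 0, 0, -0.5]]]'

```text
time: 5.2
position: [0.4388, -0.1105, 0.2413]
tool_rot: [0.001, 0.969, -0.246, 0.003]
force: [0.9, -0.2, -0.3]
opening: 0.0487
grasp_force: 41.8
```

Emit:
drive_tool --rows '[[[0.2, 0.5, 0, 0, 0, 0.006, -0.5], [0.34, 0.9, 0, 0, 0, 0.006, -0.5], [0.34, 0.9, 0, 0, 0, 0.006, -0.5], [0.34, 0.9, 0, 0, 0, 0.006, -0.5], [0.34, 0.9, 0, 0, 0, 0.006, -0.5], [0.34, 0.9, 0, 0, 0, 0.006, -0.5], [0.34, 0.9, 0, 0, 0, 0.006, -0.5], [0.34, 0.9, 0, 0, 0, 0.006, -0.5], [0.34, 0.9, 0, 0, 0, 0.006, -0.5], [0.34, 0.9, 0, 0, 0, 0.006, -0.5], [0.34, 0.9, 0, 0, 0, 0.006, -0.5], [0.34, 0.9, 0, 0, 0, 0.006, -0.5], [0.34, 0.9, 0, 0, 0, 0.006, -0.5], [0.34, 0.9, 0, 0, 0, 0.006, -0.5], [0.34, 0.9, 0, 0, 0, 0.006, -0.5], [0.3, 0.9, 0, 0, 0, 0.005, -0.5], [0.2, 0.6, 0, 0, 0, 0, -0.5], [0, 0, 0, 0, 0, 0, -0.5], [0, 0, 0, 0, 0, 0, -0.5]]]'

```text
time: 7.1
position: [0.5742, 0.2545, 0.2375]
tool_rot: [0.0, 0.995, -0.1, -0.001]
force: [-0.1, -0.1, -1.1]
opening: 0.0489
grasp_force: 41.8
```

Run:
```python
from plant import *
import cv2,numpy as np,pickle
S={n:snapshot(n) for n in("top","scene","wrist")}
pickle.dump(S,open("s1.pkl","wb"))
im=np.hstack([S["scene"]["image"][200:450,280:530],S["top"]["image"][100:350,50:300],cv2.resize(S["wrist"]["image"],(333,250))])
cv2.imwrite("pics/v1.png",cv2.resize(im[...,::-1],(800,240)))
```

```text
(no output)
```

View pics/v1.png

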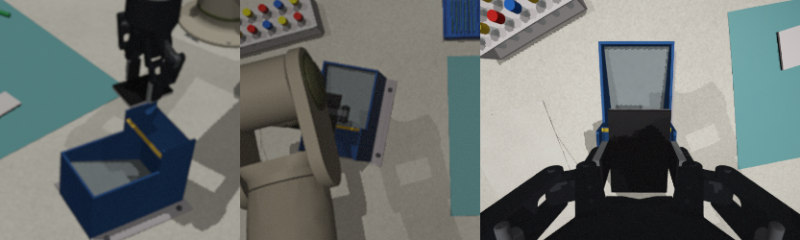

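The view shows the plate gripped level and centred over the chute. In the wrist panel (640x480 scale), yellow is visible either side of it at about row 248. I'll measure the plate against the lip in the wrist image.

Run:
```python
import pickle;from h import *
s=pickle.load(open("s1.pkl","rb"))["wrist"]
hsv=cv2.cvtColor(s["image"],cv2.COLOR_RGB2HSV)
m=(hsv[...,0]>20)&(hsv[...,0]<35)&(hsv[...,1]>110)&(hsv[...,2]>80);m[:200]=0;m[320:]=0
m[:,:200]=0;m[:,420:]=0
v,u=np.nonzero(m);print(len(u),u.min(),u.max(),v.min(),v.max())
a=np.radians(-11.5);R=np.array([[np.cos(a),np.sin(a)],[-np.sin(a),np.cos(a)]])
tcp=np.array([.5742,.2545])
for k in(u<320,u>=320):
    P=ray(s,np.c_[u,v][k],.125)[:,:2]-tcp;L=P@R.T*1000
    print("lip side rel tcp in lip axes",L.min(0),L.max(0),np.median(L,0))
b=(hsv[...,2]<60);b[:150]=0
rows=[(x,np.nonzero(b[:,x])[0][0]) for x in range(270,370,5)];print(rows)
E=ray(s,rows,.2316)[:,:2]-tcp;print("front edge rel tcp",np.round(E@R.T*1000,1)[::3])
cols=[(np.nonzero(b[y,180:460])[0][0]+180,np.nonzero(b[y,180:460])[0][-1]+180) for y in (228,236)];print(cols)
for c,y in zip(cols,(228,236)): print(np.round((ray(s,[(c[0],y),(c[1],y)],.2316)[:,:2]-tcp)@R.T*1000,1))
c=s["image"][200:300,230:410,::-1];cv2.imwrite("pics/w1.png",cv2.resize(c,(720,400)))
```

```text
123 243 382 256 263
lip side rel tcp in lip axes [-17.67595548  44.89253565] [-12.28204387  54.60516906] [-15.35051989  49.73664067]
lip side rel tcp in lip axes [-17.59822123 -47.02987316] [-12.21829342 -45.41798526] [-14.51664827 -46.18529213]
[(270, np.int64(220)), (275, np.int64(220)), (280, np.int64(220)), (285, np.int64(220)), (290, np.int64(220)), (295, np.int64(220)), (300, np.int64(220)), (305, np.int64(220)), (310, np.int64(220)), (315, np.int64(220)), (320, np.int64(220)), (325, np.int64(220)), (330, np.int64(220)), (335, np.int64(220)), (340, np.int64(220)), (345, np.int64(220)), (350, np.int64(220)), (355, np.int64(220)), (360, np.int64(220)), (365, np.int64(220))]
front edge rel tcp [[ 37.3  18.9]
 [ 37.3  13. ]
 [ 37.3   7. ]
 [ 37.3   1. ]
 [ 37.3  -4.9]
 [ 37.3 -10.9]
 [ 37.3 -16.9]]
[(np.int64(250), np.int64(381)), (np.int64(250), np.int64(381))]
[[ 34.   27.1]
 [ 34.1 -25.4]]
[[ 30.7  27.2]
 [ 30.8 -25.6]]
```

View pics/w1.png

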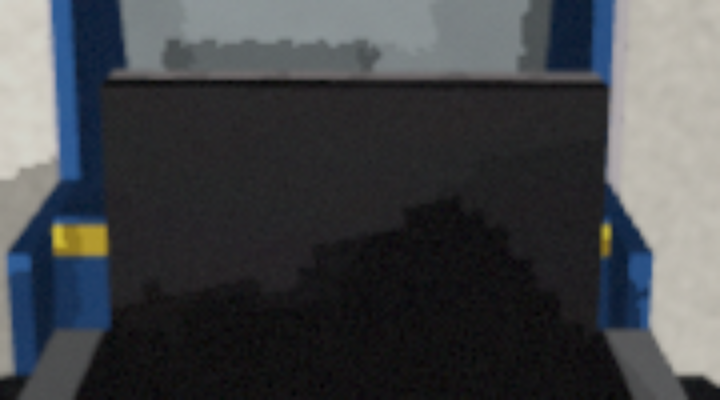

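Relative to the lip, the plate's middle is 12 mm beyond the edge and 3 mm off to -y. I'll correct both and descend to about 37 mm above the edge.

Emit:
drive_tool --rows '[[[-0.09, 0.14, -0.6, 0, 0, 0, -0.5], [0, 0, -0.7, 0, 0, 0, -0.5], [0, 0, -0.7, 0, 0, 0, -0.5], [0, 0, -0.4, 0, 0, 0, -0.5], [0, 0, 0, 0, 0, 0, -0.5], [0, 0, 0, 0, 0, 0, -0.5], [0, 0, 0, 0, 0, 0, -0.5], [0, 0, 0, 0, 0, 0, -0.5]]]'

```text
time: 8.05
position: [0.5727, 0.2584, 0.1791]
tool_rot: [-0.0, 0.995, -0.1, 0.001]
force: [-0.4, -0.8, -0.7]
opening: 0.0485
grasp_force: 41.8
```

Emit:
drive_tool --rows '[[[0, 0, 0, 0, 0, 0, 1], [0, 0, 0, 0, 0, 0, 1], [0, 0, 0, 0, 0, 0, 1], [0, 0, 0, 0, 0, 0, 1], [0, 0, 0, 0, 0, 0, 1], [0, 0, 0, 0, 0, 0, 1], [0, 0, 0, 0, 0, 0, 1], [0, 0, 0, 0, 0, 0, 1], [0, 0, 0.5, 0, 0, 0, 1], [-0.2, 0, 1, 0, 0, 0, 1], [-0.5, 0, 1, 0, 0, 0, 1], [-0.8, 0, 1, 0, 0, 0, 1], [-1, 0, 0.5, 0, 0, 0, 1], [-1, 0, 0, 0, 0, 0, 1], [-1, 0, 0, 0, 0, 0, 1], [0, 0, 0, 0, 0, 0, 1]]]'

```text
time: 9.65
position: [0.4578, 0.2586, 0.2801]
tool_rot: [-0.0, 0.995, -0.099, 0.001]
force: [0.4, -0.5, 0.0]
opening: 0.0857
grasp_force: 0.0
```

Run:
```python
from plant import *
import cv2,numpy as np
S={n:snapshot(n) for n in("top","scene","wrist")}
im=np.hstack([S["scene"]["image"][200:450,280:530],S["top"]["image"][100:350,50:300],cv2.resize(S["wrist"]["image"],(333,250))])
cv2.imwrite("pics/v2.png",cv2.resize(im[...,::-1],(800,240)))
from h import *
s=S["scene"];m=np.zeros((480,640),bool);m[365:400,365:435]=1
h=cv2.cvtColor(s["image"],cv2.COLOR_RGB2HSV);m&=(h[...,1]<40)&(h[...,2]>150)
print(m.sum());P=zpt(s,m)
if len(P): print(np.median(P,0))
```

```text
0Traceback (most recent call last):
  File "<stdin>", line 9, in <module>
  File "h.py", line 8, in zpt
    n=cv2.undistortPoints(np.float64(np.c_[u,v][k]).reshape(-1,1,2),s["camera_matrix"],s["dist"]).reshape(-1,2)
      ~~~~~~~~~~~~~~~~~~~^^^^^^^^^^^^^^^^^^^^^^^^^^^^^^^^^^^^^^^^^^^^^^^^^^^^^^^^^^^^^^^^^^^^^^^^
cv2.error: OpenCV(4.12.0) /io/opencv/modules/calib3d/src/undistort.dispatch.cpp:347: error: (-215:Assertion failed) CV_IS_MAT(_src) && CV_IS_MAT(_dst) && (_src->rows == 1 || _src->cols == 1) && (_dst->rows == 1 || _dst->cols == 1) && _src->cols + _src->rows - 1 == _dst->rows + _dst->cols - 1 && (CV_MAT_TYPE(_src->type) == CV_32FC2 || CV_MAT_TYPE(_src->type) == CV_64FC2) && (CV_MAT_TYPE(_dst->type) == CV_32FC2 || CV_MAT_TYPE(_dst->type) == CV_64FC2) in function 'cvUndistortPointsInternal'
```

View pics/v2.png

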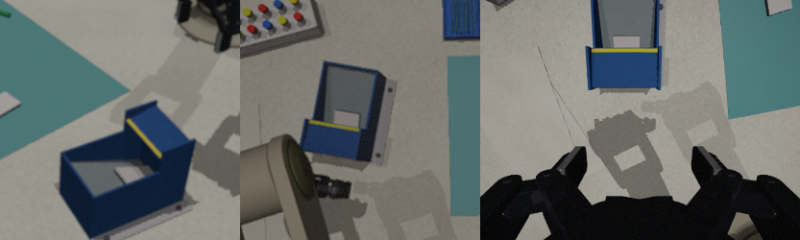

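All three views show the plate white side up on the catch ramp, just beyond the yellow edge. The gripper is clear of everything, so I'm handing in.

Emit:
drive_tool --rows '[[[0, 0, 0, 0, 0, 0, 1], [0, 0, 0, 0, 0, 0, 1], [0, 0, 0, 0, 0, 0, 1], [0, 0, 0, 0, 0, 0, 1], [0, 0, 0, 0, 0, 0, 1]]]'

```text
time: 10.3
position: [0.46, 0.2583, 0.2783]
tool_rot: [0.0, 0.995, -0.1, -0.0]
force: [-1.0, -0.6, 0.9]
opening: 0.0856
grasp_force: 0.0
```

```bash
python3 -c "
from plant import *
print(sign_off())"
```

```text
the job is handed in; nothing more can be done
None
```

The black plate tipped over the lip by itself and lies white face up on the catch ramp, the gripper never went near the other plates, and the job is handed in at about 10 s; `sign_off()` gave no verdict.

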